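# Open a block heater to its lid stop and load a tube

### The arm

A 6-joint arm with a two-finger parallel gripper is mounted at the origin on a cart in front of the work surface, level with it; the furniture and walls round the work are solid. World frame = base frame: x ahead of the robot, y to its left, z up, the work surface at z = 0. Lengths are in mm, angles in degrees, forces in N, time in s.
With the tool pointing down it reaches from about 275 to 875 mm from the base axis. Payload 12.5 kg.
Tool frame: the origin (TCP) lies at the very end of the fingers, on their centre line; the grasp point (between the pads) lies 19 mm behind it; z points along the fingers, y is the line along which they close (so a half turn about z gives the same grasp; the last joint's range is limited). The gripper opens to 85 mm and grips with 20 to 120 N. Pads are 22 mm wide; open, the fingers measure 114 mm over their backs; the gripper's body (76 mm by 85 mm) begins 54 mm behind the grasp point. The pads swing forward as they close: fully open they stand 13 mm farther back than shut.
Start: joints at [72.445, 20.094, 94.641, -0, 65.266, -4.847], TCP at [120.961, 536.519, 231.29] pointing down, gripper open.
Joint ranges: [-157.81, 157.81], [-45, 120.19], [0.68, 151.7], [-89.99, 269.99], [4.06, 180], [-164.3, 164.3]. Speed limits (degrees/s): [127.2, 127.2, 159.86, 180, 180, 180].

### API

Orientations are given as [roll, pitch, yaw] about the fixed x, y, z axes, in that order (R = Rz(yaw) Ry(pitch) Rx(roll)).
In Python, from plant import monitor, snapshot, workorder gives the robot as it stands.
- The arm moves only by the shell command python3 -m jog 'ROWS' [FORCE]. ROWS is a JSON object of lists of equal length, an entry for each row: "travel": the shift along the tool's x, y, z in cm, a list of three; "spin": the turn about the tool's z in degrees; "fingers": the opening in per cent of the stroke, from 0 (shut) to 100 (fully open). A call has 1 to 10 rows; each row shifts and turns the commanded pose from where the row before left it, along the tool's axes as they then stand; what a row does not reach is not made up. A row lasts 1/8 s, in which the tool goes at most 62.5 mm and 10.7 degrees, less where a joint would pass 70% of its speed; a pose out of reach is approached as far as the arm can. A call is refused whole if a number of a shift passes 6.25 or a number of a turn 10.7, either way. A call with a gripper value outside its range is refused whole. The fingers move at their own pace and stop on an object; FORCE is the grip in N (left out, the last holds). Time passes only in rows, so rows that do not move let the fingers close. It gives the time, the measured TCP pose, the force, the opening and the grip force at its end, in the units of the state.
- monitor.read_state(): the state, without advancing time (a new reading comes with each control period).
- snapshot(name): name is "side" or "top"; returns a dict with "frame" (480x640x3 uint8, red, green, blue), "fx", "fy", "cx", "cy" (pixels), "R" (3x3) and "t" (3): a world point X has camera coordinates R X + t. Camera axes: x right, y down, z forward; pixel columns grow to the right and rows downward; lengths in mm; the calibration is good to about 2 mm. A picture is of the moment at which its call begins. There is no depth.
- workorder.job_done(): hands the job in; it is judged then, once.
The state is a dict: "time": time; "joint_positions": joint angles; "joint_velocities": joint speeds; "effort": joint torques, N m; "ee_pos": TCP position; "orientation": TCP orientation; "ft_force": force on the tool from outside, world axes, zero at the start; "wrist_torque": the same for the moment, N m; "gripper_width": finger opening in mm; "grasp_force": force on a finger pad.
Only numpy, scipy, OpenCV 4.12 (cv2) and the standard library are available. Lean on these libraries where they do the work, as an engineer would, in place of code of your own. Each camera call takes 0.05 s, during which the arm holds its last target. There are 200 camera calls.

### The job

Raise the block heater's lid by its bar and swing it right back until it bears firmly against its stop screw, pressing gently and never forcing or slamming it. With the lid left against the stop, take the capped tube out of its stand and set it upright and fully home in the middle well of the heater's block. Leave the other things on the bench alone.

Things in the scene. Friction and masses are not known exactly. Their poses are not given: they have to be found in the camera images.
- heater: Block heater: white housing 140 x 180 x 60 mm, fixed, with an aluminium block of three wells (in a row along y, 40 mm apart) flush in its deck. Origin on the table; x points from front panel to rear (away from the robot at yaw 0), z up. In its frame: housing x -85..+55, y +-90 mm; lid hinge axis along y through x = +85, z = 66 mm.
- lid (a joint): Lid angle, rad: 0 closed, 1.57 upright; starts at 0 to 0.2. Friction hinge (0.45 N m): the lid (about 0.35 kg) stays where left, also pressed on its stop. It meets its stop somewhere from 1.6 to 2.0, set differently each time. Lid: white shell open below, walls 5 mm; in its own frame (origin on hinge axis, parallel to the heater's at angle 0) x -150..-6, y +-92, z 0..40 mm.
- lid_handle (a point): Centre of the steel bar on the lid's top: round, 12 mm thick, 90 mm long parallel to the hinge, with 26 mm of clear space between bar and lid. In the lid's frame at x = -135, z = +72 mm (153 mm from the hinge axis).
- lid_rim (a point): Middle of the lid's front lower rim, in the lid's frame at x = -150, z = 0: with the lid near upright this rim is on top and faces the robot, and fingers can push it rearward (a 5 mm thick wall 184 mm wide).
- stop_bracket: Steel bracket 40 x 38 x 34 mm fixed low on the middle of the heater's rear wall, under the hinge; origin on the wall at table height. Between its cheeks sits the stop screw, which a steel heel, 45 mm long from the hinge axis, meets as the lid opens. The screw's setting cannot be measured: feel for it. It is rigid and must bear no more than 70 N (about 20 N of push at the rim).
- well_floor (a point): Centre of the floor of the middle well, 16 mm above the table. Wells are round, 19 mm across and 44 mm deep, with a 2 mm chamfer; mouth level with the deck, 60 mm above the table. In the heater's frame at x = -10, y = 0.
- tube: Capped sample tube, 16 mm across, 80 mm tall, 20 g, standing upright in the middle hole of the stand; origin at the centre of its underside, z along it. Graspable on its upper 45 mm.
- tube_stand: Grey block 70 x 120 x 40 mm, fixed on the table, with three 20 mm holes, 30 mm deep, 37 mm apart along its y; origin at the centre of its underside. The tube's underside stands 10 mm above the table.
- buffer_bottle: Bystander: clear bottle, blue cap, 70 x 67 x 129 mm, origin at its underside.
- timer: Bystander: white bench timer 48 x 70 x 56 mm, origin at its underside.
- tape: Bystander: roll of tape lying flat, 104 mm across, 25 mm high, origin at its underside.

How it is judged (in metres and radians):
On the way, in this order (a step that is already met when the one before it is completed fails the run):
1. The lid's heel is pressed against the stop screw (more than 1.5 N there) for 0.2 s (contact force between lid and stop_bracket above 1.5 N), for 0.2 s.
2. The tube stands fully home in the middle well (horizontal distance between tube and well_floor below 0.004 m and z of tube in the frame of well_floor below 0.003 m and angle between tube's own z axis and vertical below 0.12 rad), for 0.2 s.
At the end, for the whole second after the job is handed in: The lid is still open against its stop (still bearing on the stop screw with more than 0.5 N) and at rest; the tube stands in the middle well, underside within 3 mm of the well floor, within 4 mm of its centre, tilted less than 0.12 rad, at rest and released (all of step 2 and contact force between lid and stop_bracket above 0.5 N and velocity of joint lid between -0.05 and 0.05 rad/s and linear speed of tube below 0.02 m/s); the robot touches nothing.
It fails at once if the lid is forced against its stop screw with more than 70 N there (about 20 N at the rim) (contact force between lid and stop_bracket above 70 N).
It fails at once if the lid is slammed (over 2 rad/s) (velocity of joint lid above 2 rad/s).
It fails at once if the tube is rammed (over 25 N) against the heater (contact force between tube and heater above 25 N).
It fails at once if a bystander is moved by more than 20 mm (distance of any of buffer_bottle, timer, tape from where it was at the start of the episode above 0.02 m).
It also fails if it takes over 72 s, if anything falls off the work surface, if the arm or the gripper's body presses on something with over 40 N, if the wrist force passes 120 N, or if a joint passes its speed limit or range.

## Working session

There is one attempt and no reset: what is moved stays moved. The work goes in short steps, Python scripts to look and compute and a shell command to move; the robot and the scene stay as the last step left them, time stands still between calls to the robot, and variables do not carry over. Pictures are saved under pics/ and viewed, at most 10 in all, crops included, and the job is handed in when it is done.

```bash
mkdir -p pics; ls; python3 - <<'E'
from plant import monitor, snapshot
import cv2, json
for n in("side","top"):
    s=snapshot(n); cv2.imwrite(f"pics/{n}0.png",s["frame"][:,:,::-1]); print(n,s["fx"],s["fy"],s["cx"],s["cy"],s["R"],s["t"])
print(monitor.read_state())
E
```

```text
pics
side 442.12924391785316 442.12924391785316 312.6400246530191 247.57428365370995 [[ 9.99994971e-01 -2.94113212e-03  1.18606011e-03]
 [-1.52995334e-04 -4.18308020e-01 -9.08305223e-01]
 [ 3.16758412e-03  9.08300474e-01 -4.18306366e-01]] [-573.77678519  107.69502502  995.24313804]
top 484.32333248880235 484.32333248880235 320.25881229659547 231.43926867221384 [[ 0.00445525 -0.99997556 -0.00538851]
 [-0.98444755 -0.00343958 -0.17564505]
 [ 0.17562223  0.00608725 -0.98443881]] [  48.16166073  575.25354813 1021.9836612 ]
{'time': 0.1, 'joint_positions': array([ 7.24449540e+01,  2.01208608e+01,  9.46716194e+01,  3.43106225e-06,
        6.52648092e+01, -4.84564607e+00]), 'joint_velocities': array([-0.01956021, -0.12583665, -0.04452715,  0.01784098, -0.00170132,
       -0.14957121]), 'effort': array([-4.13709868e-04, -5.06834722e+01, -2.91873014e+01, -1.11641023e-04,
        2.67323514e-03, -3.02824492e-05]), 'ee_pos': array([120.87881171, 536.26475996, 230.82701481]), 'orientation': array([-1.79942916e+02, -4.84243880e-03,  1.67290596e+02]), 'ft_force': array([ 0.40661158,  0.40361346, -0.67419112]), 'wrist_torque': array([0.04947936, 0.01731619, 0.00022673]), 'grasp_force': 0.0, 'gripper_width': 85.56371425875783}
```

View pics/side0.png

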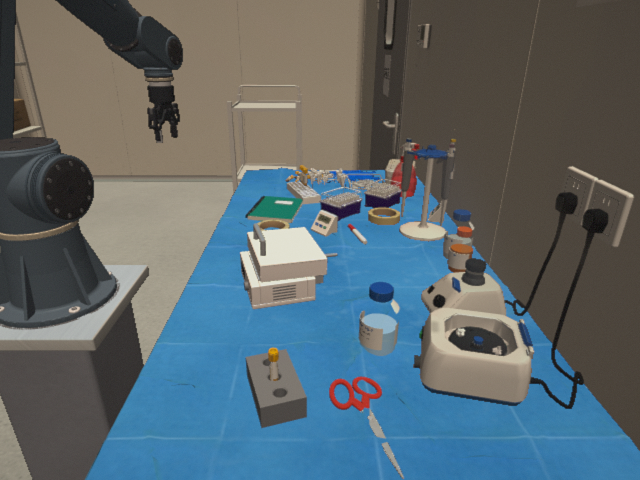

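View pics/top0.png

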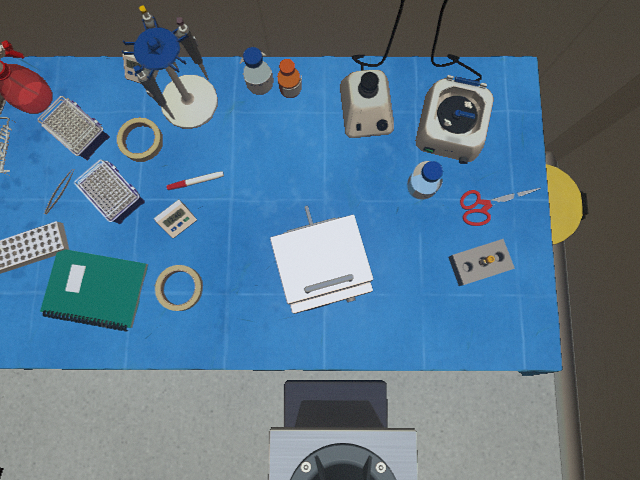

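The side view shows the heater at about (280,265) with its bar at (257-265, 225-255), and the tube at (273,365). The top view shows the lid at (322,262), the bar from (307,290) to (353,277), the stand at (482,262) and the tube cap at (490,260). I'll enlarge both views.

```bash
python3 - <<'E'
import cv2, numpy as np
t=cv2.imread("pics/top0.png"); s=cv2.imread("pics/side0.png")
f=lambda im,x,y,w,h,k:cv2.resize(im[y:y+h,x:x+w],None,fx=k,fy=k,interpolation=cv2.INTER_CUBIC)
a=np.hstack([f(t,262,205,120,120,3.333333),f(s,230,210,120,120,3.3333333)])
b=np.hstack([f(t,440,230,80,40,5),f(s,240,340,80,40,5)])
cv2.imwrite("pics/z1.png",np.vstack([a,b]))
E
```

```text
(no output)
```

View pics/z1.png

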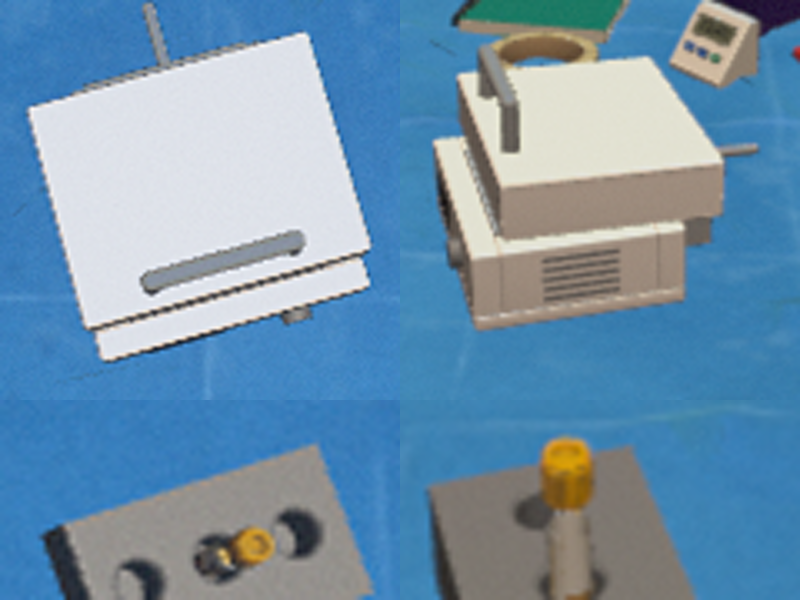

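```bash
cat > h.py <<'E'
import numpy as np
from plant import monitor, snapshot
def ray(s,uv):
    d=s["R"].T@np.array([(uv[0]-s["cx"])/s["fx"],(uv[1]-s["cy"])/s["fy"],1]); return -s["R"].T@s["t"],d/np.linalg.norm(d)
def plane(s,uv,z):
    o,d=ray(s,uv); return o+d*(z-o[2])/d[2]
def tri(a,ua,b,ub):
    o1,d1=ray(a,ua);o2,d2=ray(b,ub)
    k=np.linalg.lstsq(np.c_[d1,-d2],o2-o1,rcond=None)[0]
    p,q=o1+k[0]*d1,o2+k[1]*d2; return (p+q)/2,np.linalg.norm(p-q)
def proj(s,X):
    c=s["R"]@np.array(X)+s["t"]; return np.array([s["cx"]+s["fx"]*c[0]/c[2],s["cy"]+s["fy"]*c[1]/c[2]])
E
python3 - <<'E'
from h import *
np.set_printoptions(precision=1,suppress=True)
t=snapshot("top");s=snapshot("side")
T=lambda x,y:(262+x/3.3333,205+y/3.3333); S=lambda x,y:(230+(x-400)/3.3333,210+y/3.3333)
P=[("barL",(150,282),(485,52)),("barR",(297,240),(510,105)),("RL",(30,107),(650,58)),("RR",(307,33),(722,165)),("FR",(370,247),(502,187)),("FL",(87,327),(458,73))]
for n,a,b in P: print(n,*tri(t,T(*a),s,S(*b)))
print("tube",*tri(t,(491.2,258.6),s,(273.6,349)), plane(t,(491.2,258.6),90))
print("stand corners z40",*[plane(t,(440+x/5,230+(y-400)/5),40) for x,y in [(65,522),(318,447),(373,595)]])
print("housing front z60",*[plane(t,T(x,y),60) for x,y in [(104,360),(368,290)]])
E
```

```text
barL [442.7  75.9 138.6] 1.8163053674928078
barR [468.3 -12.  137.9] 2.126734612792705
RL [554.3 153.8 102.4] 1.7837341837767673
RR [602.7 -21.6 100.5] 0.969381582360314
FR [466.8 -59.2 104.1] 1.717063030329026
FL [417.  115.4 106.5] 2.048134764974511
tube [ 512.1 -310.3   90.2] 1.7987940785642857 [ 511.2 -310.5   90. ]
stand corners z40 [ 526.4 -244.    40. ] [ 560.4 -358.    40. ] [ 494.5 -378.1   40. ]
housing front z60 [396.5 107.3  60. ] [441.7 -62.2  60. ]
```

The yaw is about 15.6° and the heater origin about (503,45). The lid is nearly closed. At tool yaw 105.6°, tool y lies along heater x. I'll spin to that first.

```bash
cat > go.py <<'E'
import sys
from h import *
np.set_printoptions(precision=2,suppress=True)
YAW=np.radians(15.6); hx=np.array([np.cos(YAW),np.sin(YAW),0]); hy=np.array([-np.sin(YAW),np.cos(YAW),0])
O=np.array([503.3,45.3,0]); H=lambda x,y,z:O+x*hx+y*hy+np.array([0,0,z])
def need(target):
    st=monitor.read_state(); r,p,y=np.radians(st["orientation"])
    from scipy.spatial.transform import Rotation as Ro
    R=Ro.from_euler("xyz",[r,p,y]).as_matrix()
    print("t",st["time"],"pos",st["ee_pos"],"rpy",st["orientation"],"f",st["ft_force"],"tool cm",R.T@(np.array(target)-st["ee_pos"])/10)
E
python3 -m jog '{"travel":[[0,0,0],[0,0,0],[0,0,0],[0,0,0],[0,0,0],[0,0,0],[0,0,0]],"spin":[10.3,10.3,10.3,10.3,10.3,10.2,0],"fingers":[60,60,60,60,60,60,60]}' 20
python3 -c "
from go import *
need(H(-50,0,200))"
```

```text
time: 1.08
ee_pos: [120.9, 536.4, 231.1]
orientation: [-180.0, 0.0, 105.7]
ft_force: [0.1, 0.1, -0.6]
gripper_width: 51.1
grasp_force: 0.0
t 1.075 pos [120.93 536.44 231.13] rpy [-179.99    0.02  105.66] f [ 0.12  0.05 -0.65] tool cm [-57.61  18.56   3.12]
```

```bash
python3 -m jog '{"travel":[[-3,1,0],[-5,1.6,0],[-5.5,1.8,0],[-5.5,1.8,0],[-5.5,1.8,0],[-5.5,1.8,0],[-5.5,1.8,0],[-5.5,1.8,0],[-5.5,1.8,0],[-5,1.6,0]],"spin":[0,0,0,0,0,0,0,0,0,0],"fingers":[60,60,60,60,60,60,60,60,60,60]}'
python3 -m jog '{"travel":[[-3,0.9,0],[-2,0.5,0],[-1,0.2,0],[0,0,0],[0,0,0]],"spin":[0,0,0,0,0],"fingers":[60,60,60,60,60]}'
python3 - <<'E'
from go import *
import cv2
need(H(-50,0,200))
for n,x,y in(("top",262,205),("side",170,120)):
    s=snapshot(n); 
    cv2.imwrite(f"pics/a_{n}.png",s["frame"][:,:,::-1])
a=cv2.imread("pics/a_top.png")[180:330,230:430]; b=cv2.imread("pics/a_side.png")[130:330,200:400]
cv2.imwrite("pics/z2.png",np.hstack([cv2.resize(a[:,:150],(400,400)),cv2.resize(b,(400,400))]))
E
```

```text
time: 2.33
ee_pos: [422.1, 83.7, 231.5]
orientation: [180.0, 0.0, 105.8]
ft_force: [0.3, 0.2, -0.6]
gripper_width: 51.5
grasp_force: 0.0
time: 2.95
ee_pos: [452.4, 32.7, 231.3]
orientation: [-180.0, -0.0, 105.7]
ft_force: [-0.2, -0.3, 0.0]
gripper_width: 51.1
grasp_force: 0.0
t 2.95 pos [452.4   32.73 231.3 ] rpy [-179.99   -0.01  105.68] f [-0.25 -0.31  0.01] tool cm [-0.16  0.24  3.13]
```

View pics/z2.png

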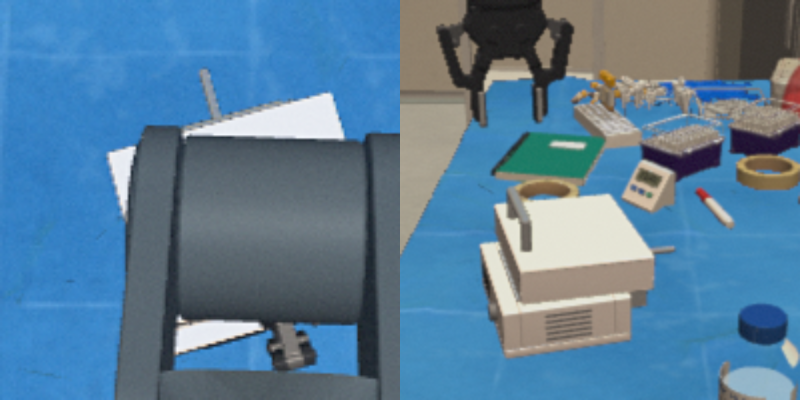

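The gripper is centred above the bar. I'll lower it, close gently and check.

```bash
python3 -m jog '{"travel":[[-0.1,0.2,2],[0,0,3],[0,0,3],[0,0,1.7],[0,0,1],[0,0,0],[0,0,0]],"spin":[0,0,0,0,0,0,0],"fingers":[60,60,60,60,60,60,60]}'
python3 -m jog '{"travel":[[0,0,0],[0,0,0],[0,0,0],[0,0,0],[0,0,0],[0,0,0],[0,0,0],[0,0,0]],"spin":[0,0,0,0,0,0,0,0],"fingers":[0,0,0,0,0,0,0,0]}' 20
```

```text
time: 3.92
ee_pos: [455.3, 31.8, 124.9]
orientation: [179.9, 0.0, 105.6]
ft_force: [-0.3, -0.7, -0.1]
gripper_width: 51.3
grasp_force: 0.0
time: 4.92
ee_pos: [455.9, 31.9, 124.6]
orientation: [179.9, 0.0, 105.6]
ft_force: [4.8, 1.7, -3.1]
gripper_width: 11.2
grasp_force: 22.8
```

```bash
python3 -c "
import numpy as np
p=np.radians(28.07+np.arange(0,80,5)); y=-15.3*np.cos(p); z=-15.3*np.sin(p)
for i in range(15): print(5*(i+1),round(y[i+1]-y[i],2),round(z[i+1]-z[i],2))"
```

```text
5 0.68 -1.15
10 0.78 -1.09
15 0.87 -1.01
20 0.95 -0.93
25 1.03 -0.85
30 1.1 -0.75
35 1.16 -0.66
40 1.22 -0.55
45 1.26 -0.44
50 1.29 -0.33
55 1.32 -0.22
60 1.33 -0.1
65 1.33 0.01
70 1.33 0.13
75 1.31 0.24
```

```bash
python3 -m jog '{"travel":[[0,0.34,-0.58],[0,0.34,-0.57],[0,0.39,-0.55],[0,0.39,-0.54],[0,0,0]],"spin":[0,0,0,0,0],"fingers":[0,0,0,0,0]}' 25
python3 -m jog '{"travel":[[0,0.87,-1.01],[0,0.95,-0.93],[0,1.03,-0.85],[0,0,0]],"spin":[0,0,0,0],"fingers":[0,0,0,0]}'
```

```text
time: 5.55
ee_pos: [469.7, 35.8, 147.1]
orientation: [179.9, 0.0, 105.6]
ft_force: [3.9, 1.9, -3.9]
gripper_width: 11.1
grasp_force: 25.0
time: 6.05
ee_pos: [497.3, 43.6, 175.9]
orientation: [179.9, 0.0, 105.6]
ft_force: [-4.8, -0.3, 8.6]
gripper_width: 11.1
grasp_force: 25.8
```

```bash
python3 -m jog '{"travel":[[0,1.04,-0.83],[0,1.16,-0.66],[0,1.22,-0.55],[0,1.26,-0.44],[0,0,0]],"spin":[0,0,0,0,0],"fingers":[0,0,0,0,0]}'
python3 - <<'E'
from go import *
import cv2
need(H(0,0,0))
s=snapshot("side"); cv2.imwrite("pics/z3.png",cv2.resize(s["frame"][130:330,200:400,::-1],(500,500)))
E
```

```text
time: 6.68
ee_pos: [543.1, 56.4, 200.9]
orientation: [179.8, 0.0, 105.6]
ft_force: [-1.6, 2.6, 6.8]
gripper_width: 10.7
grasp_force: 25.7
t 6.675 pos [543.1   56.45 200.91] rpy [179.81   0.01 105.6 ] f [-1.57  2.64  6.8 ] tool cm [ 0.   -4.2  20.08]
```

View pics/z3.png

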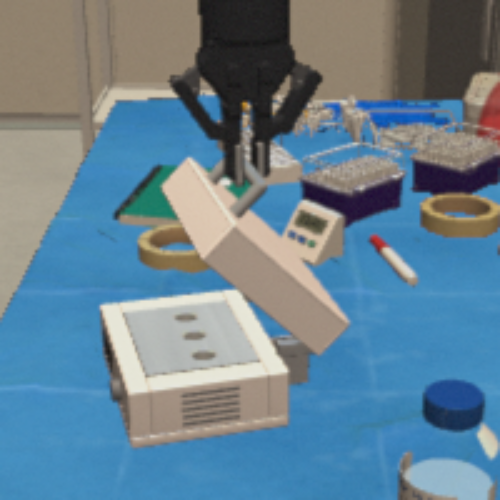

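```bash
python3 -m jog '{"travel":[[0,1.27,-0.38],[0,1.32,-0.22],[0,1.33,-0.1],[0,1.33,0.01],[0,1.33,0.1],[0,1.31,0.2],[0,0,0]],"spin":[0,0,0,0,0,0,0],"fingers":[0,0,0,0,0,0,0]}'
python3 - <<'E'
from go import *
import cv2
need(H(0,0,0))
s=snapshot("side"); cv2.imwrite("pics/z4.png",cv2.resize(s["frame"][130:330,200:400,::-1],(500,500)))
E
```

```text
time: 7.6
ee_pos: [618.9, 77.6, 203.4]
orientation: [179.9, -0.0, 105.6]
ft_force: [2.0, 4.1, -0.1]
gripper_width: 10.5
grasp_force: 25.1
t 7.6 pos [618.89  77.59 203.35] rpy [179.85  -0.   105.6 ] f [ 1.95  4.09 -0.14] tool cm [ -0.   -12.05  20.3 ]
```

View pics/z4.png

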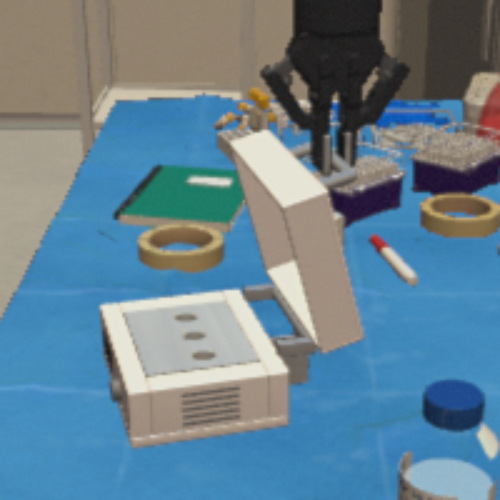

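The lid stands at about 75°. I'll release with a small opening, rise, and come round to the front of the rim.

```bash
python3 -m jog '{"travel":[[0,0,0],[0,0,0],[0,0,0],[0,0,-1],[0,0,-2],[0,0,-3],[0,0,-4],[0,0,-1],[0,0,0]],"spin":[0,0,0,0,0,0,0,0,0],"fingers":[28,28,28,28,28,28,28,28,28]}'
python3 -c "
from go import *
need(H(0,0,310)); print(monitor.read_state()['joint_positions'])"
```

```text
time: 8.78
ee_pos: [617.5, 77.1, 313.7]
orientation: [179.9, 0.0, 105.6]
ft_force: [-0.2, 0.5, 0.2]
gripper_width: 23.8
grasp_force: 0.0
t 8.775 pos [617.53  77.06 313.71] rpy [179.95   0.01 105.59] f [-0.2   0.53  0.21] tool cm [  0.01 -11.86   0.36]
[  2.83  24.08  77.13  -0.    78.74 -12.76]
```

```bash
python3 -m jog '{"travel":[[0,-3,0],[0,-4,0],[0,-4,0],[0,-1.3,0],[0,0,0],[0,0,0],[0,0,0],[0,0,0],[0,0,0],[0,0,0]],"spin":[5,10.6,10.6,10.6,10.6,10.6,10.6,10.6,10.6,0.2],"fingers":[0,0,0,0,0,0,0,0,0,0]}'
python3 - <<'E'
from go import *
import cv2
need(H(10,0,195))
s=snapshot("side"); t=snapshot("top")
print("rim px if a=75", proj(s,H(46,92,211)),proj(s,H(46,-92,211)),proj(t,H(46,0,211)))
cv2.imwrite("pics/z5.png",np.hstack([cv2.resize(s["frame"][130:330,200:400,::-1],(400,400)),cv2.resize(t["frame"][150:350,230:430,::-1],(400,400))]))
E
```

```text
time: 10.02
ee_pos: [496.1, 64.1, 312.1]
orientation: [-180.0, 0.1, 15.7]
ft_force: [-0.3, -0.2, -0.5]
gripper_width: 0.2
grasp_force: 0.0
t 10.025 pos [496.07  64.06 312.15] rpy [-179.97    0.11   15.65] f [-0.31 -0.19 -0.49] tool cm [ 1.21  2.01 11.71]
rim px if a=75 [290.95 185.92] [312.09 211.88] [315.9  230.86]
```

View pics/z5.png

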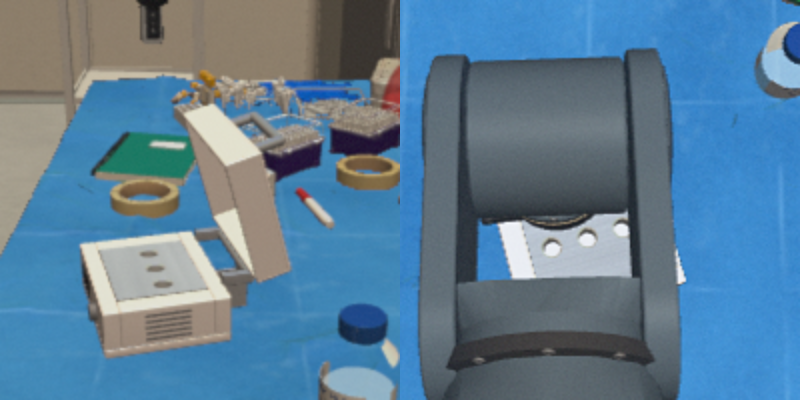

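The lid holds at about 75°: the near rim corner is at (311,215), against a predicted (312,212). The wells also show in the top view, the middle one at about (324,269). I'll lower the shut fingers and approach the rim.

```bash
python3 -m jog '{"travel":[[0,1,3],[0,1,4],[0,0,3],[0,0,1.7],[1,0,0],[1,0,0],[0,0,0]],"spin":[0,0,0,0,0,0,0],"fingers":[0,0,0,0,0,0,0]}'
python3 -c "
from go import *
need(H(46,0,195))
t=snapshot('top'); print('well',plane(t,(324,269),60),H(-10,0,60))"
```

```text
time: 11.0
ee_pos: [522.3, 50.4, 197.0]
orientation: [180.0, -0.1, 15.7]
ft_force: [-0.7, -0.1, 0.6]
gripper_width: -0.4
grasp_force: 0.0
t 11.0 pos [522.28  50.41 196.97] rpy [179.98  -0.08  15.65] f [-0.73 -0.11  0.55] tool cm [ 2.63 -0.02  0.2 ]
well [490.82  41.92  60.  ] [493.67  42.61  60.  ]
```

```bash
python3 -m jog '{"travel":[[0.5,0,0],[0.5,0,0],[0.5,0,0],[0.5,0,0],[0.5,0,0],[0.5,0,0],[0.5,0,0],[0.5,0,0],[0.5,0,0],[0,0,0]],"spin":[0,0,0,0,0,0,0,0,0,0],"fingers":[0,0,0,0,0,0,0,0,0,0]}'
python3 -c "
from go import *
need(H(0,0,0))"
```

```text
time: 12.3
ee_pos: [565.0, 62.4, 196.2]
orientation: [180.0, -0.0, 15.6]
ft_force: [0.4, 0.8, 0.9]
gripper_width: 0.0
grasp_force: 0.0
t 12.3 pos [565.03  62.4  196.17] rpy [179.99  -0.04  15.6 ] f [0.37 0.81 0.89] tool cm [-6.42 -0.01 19.61]
```

```bash
python3 -m jog '{"travel":[[0.3,0,0],[0.3,0,0]],"spin":[0,0],"fingers":[0,0]}'
python3 - <<'E'
from go import *
import cv2
need(H(0,0,0))
s=snapshot("side"); t=snapshot("top")
cv2.imwrite("pics/z6.png",np.hstack([cv2.resize(s["frame"][130:330,200:400,::-1],(400,400)),cv2.resize(t["frame"][150:350,230:430,::-1],(400,400))]))
E
```

```text
time: 12.55
ee_pos: [570.4, 63.9, 196.3]
orientation: [-180.0, 0.0, 15.6]
ft_force: [-2.3, -0.3, 1.4]
gripper_width: -0.0
grasp_force: 1.3
t 12.55 pos [570.37  63.91 196.34] rpy [-180.      0.01   15.59] f [-2.3  -0.35  1.42] tool cm [-6.96 -0.01 19.64]
```

View pics/z6.png

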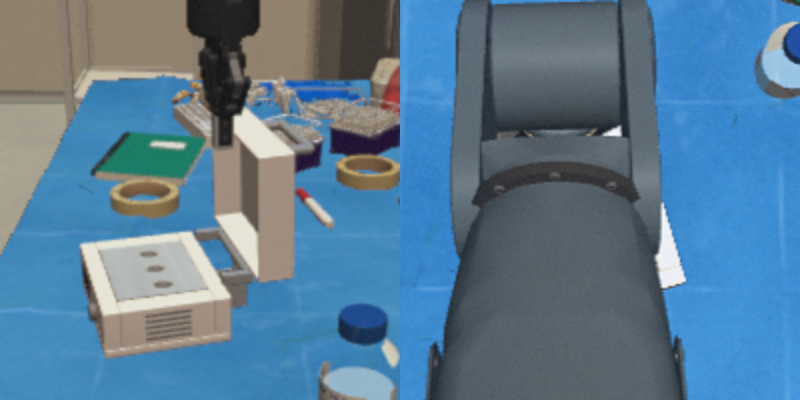

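```bash
cat > guard.py <<'E'
from go import *
st=monitor.read_state(); f=-st["ft_force"]@hx; print("x %.1f push %.2f"%((st["ee_pos"]-O)@hx,f))
sys.exit(f>5.0)
E
J="python3 -m jog"; G="python3 guard.py"
$J '{"travel":[[0.1,0,0.02],[0.1,0,0.02]],"spin":[0,0],"fingers":[0,0]}' >/dev/null && $G && $J '{"travel":[[0.1,0,0.02],[0.1,0,0.02]],"spin":[0,0],"fingers":[0,0]}' >/dev/null && $G && $J '{"travel":[[0.1,0,0.02],[0.1,0,0.02]],"spin":[0,0],"fingers":[0,0]}' >/dev/null && $G && $J '{"travel":[[0.1,0,0.02],[0.1,0,0.02]],"spin":[0,0],"fingers":[0,0]}' >/dev/null && $G && $J '{"travel":[[0.1,0,0.02],[0.1,0,0.02]],"spin":[0,0],"fingers":[0,0]}' >/dev/null && $G && $J '{"travel":[[0.1,0,0.02],[0.1,0,0.02]],"spin":[0,0],"fingers":[0,0]}' >/dev/null && $G && $J '{"travel":[[0.1,0,0.02],[0.1,0,0.02]],"spin":[0,0],"fingers":[0,0]}' >/dev/null && $G && $J '{"travel":[[0.1,0,0.02],[0.1,0,0.02]],"spin":[0,0],"fingers":[0,0]}' >/dev/null && $G
```

```text
x 71.5 push 2.51False
```

```bash
sed -i 's/f>5.0/int(f>5.0)/' guard.py
J="python3 -m jog"; G="python3 guard.py"
$J '{"travel":[[0.1,0,0.02],[0.1,0,0.02]],"spin":[0,0],"fingers":[0,0]}' >/dev/null && $G && $J '{"travel":[[0.1,0,0.02],[0.1,0,0.02]],"spin":[0,0],"fingers":[0,0]}' >/dev/null && $G && $J '{"travel":[[0.1,0,0.02],[0.1,0,0.02]],"spin":[0,0],"fingers":[0,0]}' >/dev/null && $G && $J '{"travel":[[0.1,0,0.02],[0.1,0,0.02]],"spin":[0,0],"fingers":[0,0]}' >/dev/null && $G && $J '{"travel":[[0.1,0,0.02],[0.1,0,0.02]],"spin":[0,0],"fingers":[0,0]}' >/dev/null && $G && $J '{"travel":[[0.1,0,0.02],[0.1,0,0.02]],"spin":[0,0],"fingers":[0,0]}' >/dev/null && $G && $J '{"travel":[[0.1,0,0.02],[0.1,0,0.02]],"spin":[0,0],"fingers":[0,0]}' >/dev/null && $G && $J '{"travel":[[0.1,0,0.02],[0.1,0,0.02]],"spin":[0,0],"fingers":[0,0]}' >/dev/null && $G
```

```text
x 73.6 push 2.37
x 75.6 push 2.58
x 77.6 push 2.51
x 79.6 push 3.05
x 81.6 push 2.48
x 83.6 push 2.60
x 85.6 push 3.05
x 87.6 push 1.09
```

```bash

J="python3 -m jog"; G="python3 guard.py"
$J '{"travel":[[0.1,0,0.02],[0.1,0,0.02]],"spin":[0,0],"fingers":[0,0]}' >/dev/null && $G && $J '{"travel":[[0.1,0,0.02],[0.1,0,0.02]],"spin":[0,0],"fingers":[0,0]}' >/dev/null && $G && $J '{"travel":[[0.1,0,0.02],[0.1,0,0.02]],"spin":[0,0],"fingers":[0,0]}' >/dev/null && $G && $J '{"travel":[[0.1,0,0.02],[0.1,0,0.02]],"spin":[0,0],"fingers":[0,0]}' >/dev/null && $G && $J '{"travel":[[0.1,0,0.02],[0.1,0,0.02]],"spin":[0,0],"fingers":[0,0]}' >/dev/null && $G && $J '{"travel":[[0.1,0,0.02],[0.1,0,0.02]],"spin":[0,0],"fingers":[0,0]}' >/dev/null && $G && $J '{"travel":[[0.1,0,0.02],[0.1,0,0.02]],"spin":[0,0],"fingers":[0,0]}' >/dev/null && $G && $J '{"travel":[[0.1,0,0.02],[0.1,0,0.02]],"spin":[0,0],"fingers":[0,0]}' >/dev/null && $G
```

```text
x 89.6 push 2.10
x 91.6 push 1.82
x 93.6 push 1.95
x 95.6 push 1.17
x 97.6 push 0.91
x 99.6 push 1.60
x 101.6 push 2.30
x 103.6 push 2.37
```

```bash

J="python3 -m jog"; G="python3 guard.py"
$J '{"travel":[[0.1,0,0.01],[0.1,0,0.01]],"spin":[0,0],"fingers":[0,0]}' >/dev/null && $G && $J '{"travel":[[0.1,0,0.01],[0.1,0,0.01]],"spin":[0,0],"fingers":[0,0]}' >/dev/null && $G && $J '{"travel":[[0.1,0,0.02],[0.1,0,0.02]],"spin":[0,0],"fingers":[0,0]}' >/dev/null && $G && $J '{"travel":[[0.1,0,0.02],[0.1,0,0.02]],"spin":[0,0],"fingers":[0,0]}' >/dev/null && $G && $J '{"travel":[[0.1,0,0.02],[0.1,0,0.02]],"spin":[0,0],"fingers":[0,0]}' >/dev/null && $G && $J '{"travel":[[0.1,0,0.02],[0.1,0,0.02]],"spin":[0,0],"fingers":[0,0]}' >/dev/null && $G && $J '{"travel":[[0.1,0,0.02],[0.1,0,0.02]],"spin":[0,0],"fingers":[0,0]}' >/dev/null && $G && $J '{"travel":[[0.1,0,0.02],[0.1,0,0.02]],"spin":[0,0],"fingers":[0,0]}' >/dev/null && $G
```

```text
x 105.4 push 3.20
x 107.1 push 6.94
```

```bash
sed -i 's/f>5.0/f>12/' guard.py
J="python3 -m jog"; G="python3 guard.py"
$J '{"travel":[[0,0,0]],"spin":[0],"fingers":[0]}' >/dev/null && $G; $J '{"travel":[[0.05,0,0]],"spin":[0],"fingers":[0]}' >/dev/null && $G;  $J '{"travel":[[0,0,0]],"spin":[0],"fingers":[0]}' >/dev/null && $G
```

```text
x 107.1 push 5.01
x 107.3 push 6.66
x 107.3 push 7.06
```

```bash

J="python3 -m jog"; G="python3 guard.py"
$J '{"travel":[[0.05,0,0],[0,0,0]],"spin":[0,0],"fingers":[0,0]}' >/dev/null && $G && $J '{"travel":[[0.05,0,0],[0,0,0]],"spin":[0,0],"fingers":[0,0]}' >/dev/null && $G && $J '{"travel":[[0.05,0,0],[0,0,0]],"spin":[0,0],"fingers":[0,0]}' >/dev/null && $G;  $J '{"travel":[[0,0,0],[0,0,0],[0,0,0]],"spin":[0,0,0],"fingers":[0,0,0]}' && $G
```

```text
x 107.7 push 5.58
x 108.0 push 8.70
x 108.3 push 8.33
time: 18.9
ee_pos: [607.6, 74.4, 188.5]
orientation: [-180.0, 0.2, 15.6]
ft_force: [-9.6, -2.7, 1.2]
gripper_width: -0.1
grasp_force: 4.7
x 108.3 push 9.96
```

```bash

J="python3 -m jog"; G="python3 guard.py"
$J '{"travel":[[0.05,0,0],[0,0,0]],"spin":[0,0],"fingers":[0,0]}' >/dev/null && $G && $J '{"travel":[[0.05,0,0],[0,0,0],[0,0,0],[0,0,0]],"spin":[0,0,0,0],"fingers":[0,0,0,0]}' >/dev/null ; $G
$J '{"travel":[[-0.05,0,0],[-0.1,0,0],[-0.1,0,0],[-0.1,0,0],[-0.2,0,0],[-0.5,0,0],[-2,0,0],[-4,0,0],[-4,0,-2],[-2,0,-4]],"spin":[0,0,0,0,0,0,0,0,0,0],"fingers":[0,0,0,0,0,0,0,0,0,0]}'
python3 - <<'E'
from go import *
import cv2
need(H(0,0,0))
s=snapshot("side"); t=snapshot("top"); a=np.radians(104)
for k in(92,-92): print(proj(s,H(85-150*np.cos(a),k,66+150*np.sin(a))))
cv2.imwrite("pics/z7.png",np.hstack([cv2.resize(s["frame"][130:330,200:400,::-1],(400,400)),cv2.resize(t["frame"][200:300,430:530,::-1],(400,400),interpolation=cv2.INTER_CUBIC)]))
E
```

```text
x 108.6 push 10.40
x 108.9 push 10.77
time: 20.9
ee_pos: [481.8, 39.5, 248.9]
orientation: [-180.0, 0.1, 15.6]
ft_force: [1.2, -0.3, 0.2]
gripper_width: 0.1
grasp_force: 0.0
t 20.9 pos [481.81  39.47 248.93] rpy [-179.96    0.14   15.58] f [ 1.15 -0.28  0.19] tool cm [ 2.29  0.03 24.89]
[321.55 183.25]
[347.73 208.2 ]
```

View pics/z7.png

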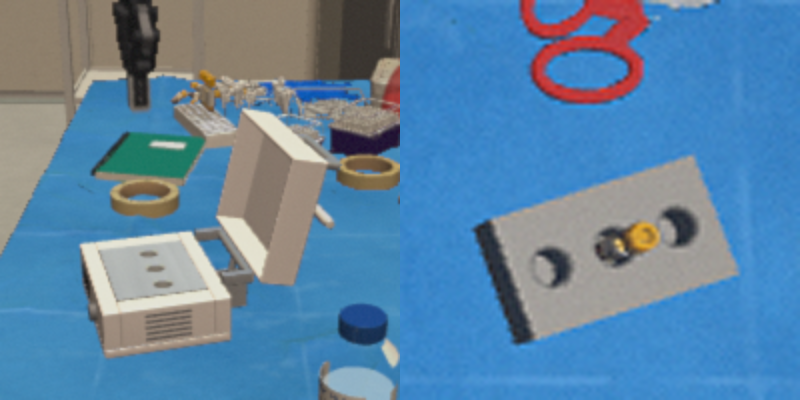

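The lid leans back and stays there (rim corner at about (361,210)). The tube stands in the stand, with its cap at about (491,259) in the top view. I'll move above the tube.

```bash
python3 -c "
from go import *
need([511.5,-310.4,150])"
```

```text
t 21.0 pos [484.31  39.48 253.01] rpy [179.89  -0.37  15.57] f [ 0.92 -0.17 -0.2 ] tool cm [-6.84 34.41 10.32]
```

```bash
python3 -m jog '{"travel":[[-0.5,2.5,0],[-0.9,4.4,0],[-0.9,4.5,0],[-0.9,4.5,0],[-0.9,4.5,0],[-0.9,4.5,0],[-0.9,4.5,0],[-0.6,3.2,0],[-0.3,1.8,0],[0,0,0]],"spin":[0,0,0,0,0,0,0,0,0,0],"fingers":[70,70,70,70,70,70,70,70,70,70]}'
python3 -m jog '{"travel":[[0,0,4],[0,0,4],[0,0,2],[0,0,0]],"spin":[0,0,0,0],"fingers":[70,70,70,70]}'
python3 - <<'E'
from go import *
import cv2
need([511.5,-310.4,150])
s=snapshot("side"); t=snapshot("top")
for n,im in(("side",s),("top",t)):
    cv2.imwrite(f"pics/b_{n}.png",im["frame"][:,:,::-1])
def wells(im,c,box):
    x0,y0,x1,y1=box; g=cv2.cvtColor(im["frame"],cv2.COLOR_RGB2GRAY)[y0:y1,x0:x1]
    g=cv2.resize(g,None,fx=4,fy=4,interpolation=cv2.INTER_CUBIC)
    return g
a=cv2.resize(t["frame"][210:310,262:392,::-1],(520,400),interpolation=cv2.INTER_CUBIC)
b=cv2.resize(s["frame"][240:315,235:320,::-1],None,fx=3.2,fy=3.2,interpolation=cv2.INTER_CUBIC)
c=np.zeros((400,800,3),np.uint8); c[:,:520]=a; c[:b.shape[0],525:525+b.shape[1]]=b
cv2.imwrite("pics/z8.png",c)
E
```

```text
time: 22.25
ee_pos: [511.1, -310.1, 248.6]
orientation: [-180.0, 0.0, 15.5]
ft_force: [-0.5, -0.0, 0.5]
gripper_width: 59.7
grasp_force: 0.0
time: 22.75
ee_pos: [510.6, -308.2, 148.0]
orientation: [-179.9, 0.1, 15.7]
ft_force: [-0.2, 0.2, 0.6]
gripper_width: 59.9
grasp_force: 0.0
t 22.75 pos [ 510.64 -308.15  147.96] rpy [-179.87    0.09   15.65] f [-0.16  0.22  0.61] tool cm [ 0.02  0.24 -0.2 ]
```

View pics/z8.png

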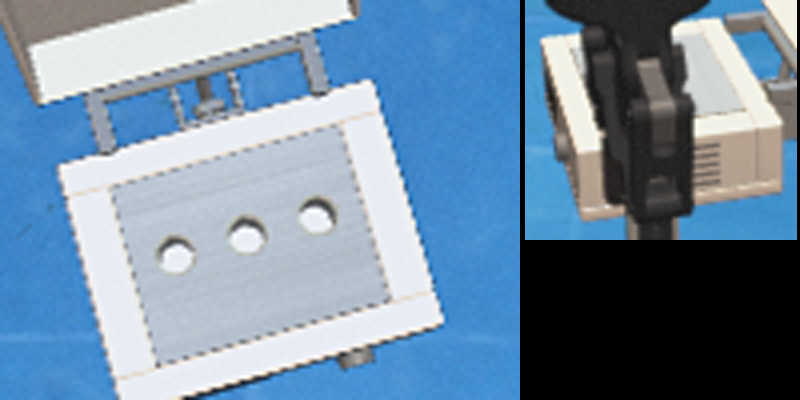

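```bash
python3 - <<'E'
from go import *
import cv2
t=snapshot("top"); s=snapshot("side")
P=[plane(t,(262+x/4,210+y/4),60) for x,y in[(176,254),(247,235),(317,214)]]; print("top",P)
Q=[plane(s,(200+x/2,130+y/2),60) for x,y in[(149,254),(155,268),(163,284)]]; print("side",Q)
o=cv2.imread("pics/b_top.png"); hsv=cv2.cvtColor(o,cv2.COLOR_BGR2HSV)
m=((hsv[...,1]<60)&(hsv[...,2]>200)).astype(np.uint8)
g=cv2.cvtColor(o,cv2.COLOR_BGR2GRAY)
# holes: dark/bright blobs versus local block grey
r=o[255:282,295:352]; h=cv2.cvtColor(r,cv2.COLOR_BGR2HSV)
bl=cv2.medianBlur(g,25)[255:282,295:352]; d=(cv2.absdiff(g[255:282,295:352],bl)>18).astype(np.uint8)
d=cv2.morphologyEx(d,cv2.MORPH_CLOSE,np.ones((3,3)))
for c in cv2.findContours(d,cv2.RETR_EXTERNAL,cv2.CHAIN_APPROX_NONE)[0]:
    if cv2.contourArea(c)>20:
        e=cv2.fitEllipse(c); px=(e[0][0]+295,e[0][1]+255); print(cv2.contourArea(c),px,e[1],plane(t,px,60))
need(P[1])
E
```

```text
top [array([480.91,  80.83,  60.  ]), array([491.36,  42.46,  60.  ]), array([502.93,   4.52,  60.  ])]
side [array([484.3 ,  74.05,  60.  ]), array([493.87,  37.65,  60.  ]), array([505.34,  -1.21,  60.  ])]
56.5 (305.45420932769775, 273.05402755737305) (8.313159942626953, 9.066095352172852) [481.88  82.02  60.  ]
58.0 (323.3092613220215, 268.0232677459717) (8.33934497833252, 9.131715774536133) [492.94  43.42  60.  ]
55.5 (341.0161476135254, 263.09480381011963) (8.261756896972656, 8.79004192352295) [503.81   5.02  60.  ]
t 22.95 pos [ 511.65 -309.72  150.46] rpy [179.91  -0.07  15.62] f [-0.44 -0.19 -0.26] tool cm [  7.52 -34.48   9.  ]
```

```bash
python3 -m jog '{"travel":[[0,0.05,3],[0,0,3],[0,0,2],[0,0,1.2],[0,0,0],[0,0,0]],"spin":[0,0,0,0,0,0],"fingers":[70,70,70,70,70,70]}'
python3 -m jog '{"travel":[[0,0,0],[0,0,0],[0,0,0],[0,0,0],[0,0,0],[0,0,0],[0,0,0],[0,0,0]],"spin":[0,0,0,0,0,0,0,0],"fingers":[0,0,0,0,0,0,0,0]}' 25
```

```text
time: 23.7
ee_pos: [511.7, -310.6, 58.0]
orientation: [179.9, -0.0, 15.6]
ft_force: [0.2, -0.0, -0.7]
gripper_width: 59.7
grasp_force: 0.0
time: 24.7
ee_pos: [511.4, -310.5, 57.4]
orientation: [180.0, -0.0, 15.6]
ft_force: [-0.7, -1.2, 6.0]
gripper_width: 15.0
grasp_force: 24.6
```

```bash
python3 -m jog '{"travel":[[0,0,-0.5],[0,0,-1.5],[0,0,-3],[0,0,-3],[0,0,-3],[0,0,0]],"spin":[0,0,0,0,0,0],"fingers":[0,0,0,0,0,0]}'
python3 -m jog '{"travel":[[0.6,-2.5,0],[1,-4.4,0],[1,-4.5,0],[1,-4.5,0],[1,-4.5,0],[1,-4.5,0],[0.9,-4.4,0],[0.6,-3.2,0],[0.4,-2,0],[0,0,0]],"spin":[0,0,0,0,0,0,0,0,0,0],"fingers":[0,0,0,0,0,0,0,0,0,0]}'
python3 - <<'E'
from go import *
import cv2
need([493,43,120])
s=snapshot("side"); cv2.imwrite("pics/c_side.png",s["frame"][:,:,::-1])
p=monitor.read_state()["ee_pos"]; print("axis px tcp, bottom", proj(s,p),proj(s,p-[0,0,48]),"well",proj(s,[493,43,60]))
f=cv2.resize(s["frame"][170:310,230:350,::-1],None,fx=4,fy=4,interpolation=cv2.INTER_CUBIC)
cv2.imwrite("pics/z9.png",f)
E
```

```text
time: 25.45
ee_pos: [512.1, -310.9, 170.1]
orientation: [179.8, -0.2, 15.6]
ft_force: [-0.2, 0.6, 0.3]
gripper_width: 15.1
grasp_force: 24.4
time: 26.7
ee_pos: [490.1, 43.2, 166.6]
orientation: [-180.0, 0.1, 15.7]
ft_force: [-0.5, 0.7, 0.4]
gripper_width: 14.8
grasp_force: 24.4
t 26.7 pos [490.12  43.16 166.63] rpy [-179.98    0.06   15.71] f [-0.52  0.72  0.4 ] tool cm [0.28 0.09 4.66]
axis px tcp, bottom [274.47 219.39] [275.22 239.52] well [277.28 262.94]
```

View pics/z9.png

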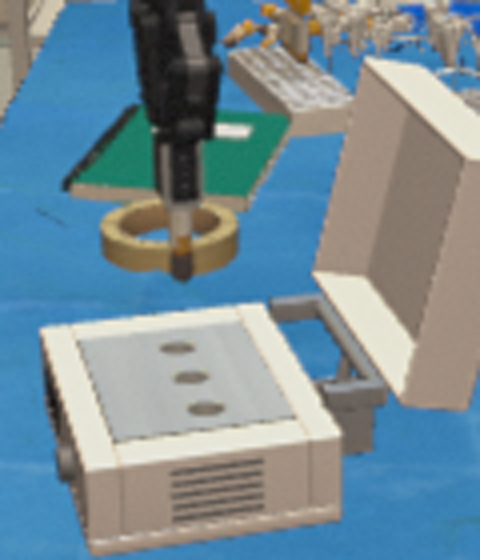

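The tube hangs straight on the tool axis. Its bottom is at (275,239.5), as predicted, and the middle well is at (277.5,264).

```bash
python3 -m jog '{"travel":[[0.29,0.14,0],[0,0,2],[0,0,2],[0,0,1.2],[0,0,0],[0,0,0]],"spin":[0,0,0,0,0,0],"fingers":[0,0,0,0,0,0]}'
python3 - <<'E'
from go import *
import cv2
need([493.3,42.6,112])
s=snapshot("side"); t=snapshot("top")
f=cv2.resize(s["frame"][225:295,240:320,::-1],None,fx=5,fy=5,interpolation=cv2.INTER_CUBIC)
g=cv2.resize(t["frame"][230:300,280:360,::-1],None,fx=5,fy=5,interpolation=cv2.INTER_CUBIC)
cv2.imwrite("pics/z10.png",np.hstack([f,g]))
E
```

```text
time: 27.5
ee_pos: [494.3, 41.4, 115.6]
orientation: [180.0, -0.0, 15.6]
ft_force: [0.2, 0.4, -0.4]
gripper_width: 15.0
grasp_force: 24.4
t 27.5 pos [494.28  41.43 115.63] rpy [179.99  -0.04  15.58] f [ 0.15  0.44 -0.44] tool cm [-0.06 -0.14  0.36]
```

View pics/z10.png

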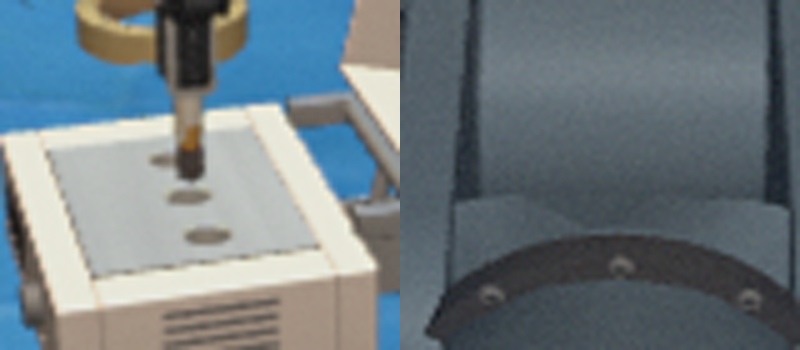

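I've gone past the ten-picture limit (12 viewed), so from here I'll use numbers only. I'll insert slowly with a guard on force.

```bash
cat > gz.py <<'E'
from go import *
st=monitor.read_state(); f=st["ft_force"]; print("pos",st["ee_pos"],"f",f, "w %.1f"%st["gripper_width"])
sys.exit(int(f[2]>6))
E
J="python3 -m jog"; G="python3 gz.py"
$J '{"travel":[[-0.08,-0.08,0],[0,0,0.3],[0,0,0]],"spin":[0,0,0],"fingers":[0,0,0]}' >/dev/null && $G && $J '{"travel":[[0,0,0.2],[0,0,0.1]],"spin":[0,0],"fingers":[0,0]}' >/dev/null && $G && $J '{"travel":[[0,0,0.2],[0,0,0]],"spin":[0,0],"fingers":[0,0]}' >/dev/null && $G && $J '{"travel":[[0,0,0.2],[0,0,0]],"spin":[0,0],"fingers":[0,0]}' >/dev/null && $G && $J '{"travel":[[0,0,0.2],[0,0,0]],"spin":[0,0],"fingers":[0,0]}' >/dev/null && $G && $J '{"travel":[[0,0,0.2],[0,0,0]],"spin":[0,0],"fingers":[0,0]}' >/dev/null && $G
```

```text
pos [492.74  42.21 111.91] f [ 0.23 -0.08  0.97] w 15.2
pos [492.84  42.18 108.95] f [-0.34 -0.43 -0.54] w 14.8
pos [492.77  42.17 106.9 ] f [-0.14 -0.62  0.78] w 14.9
pos [492.79  42.16 104.94] f [-0.09  0.39 -0.33] w 15.0
pos [492.78  42.19 102.95] f [ 0.16 -0.48  0.26] w 14.9
pos [492.79  42.2  100.93] f [ 0.21 -0.21 -0.26] w 14.8
```

```bash
J="python3 -m jog"; G="python3 gz.py"
$J '{"travel":[[0,0,0.3],[0,0,0.3]],"spin":[0,0],"fingers":[0,0]}' >/dev/null && $G && $J '{"travel":[[0,0,0.3],[0,0,0.3]],"spin":[0,0],"fingers":[0,0]}' >/dev/null && $G && $J '{"travel":[[0,0,0.3],[0,0,0.3]],"spin":[0,0],"fingers":[0,0]}' >/dev/null && $G && $J '{"travel":[[0,0,0.3],[0,0,0.3]],"spin":[0,0],"fingers":[0,0]}' >/dev/null && $G && $J '{"travel":[[0,0,0.3],[0,0,0.3]],"spin":[0,0],"fingers":[0,0]}' >/dev/null && $G && $J '{"travel":[[0,0,0.2],[0,0,0]],"spin":[0,0],"fingers":[0,0]}' >/dev/null && $G && $J '{"travel":[[0,0,0.1],[0,0,0]],"spin":[0,0],"fingers":[0,0]}' >/dev/null && $G && $J '{"travel":[[0,0,0.1],[0,0,0]],"spin":[0,0],"fingers":[0,0]}' >/dev/null && $G
```

```text
pos [492.87  42.19  94.88] f [-0.2   0.15 -0.53] w 15.1
pos [492.83  42.16  88.82] f [-0.59  0.38 -0.14] w 15.4
pos [492.88  42.19  82.89] f [ 0.57  0.02 -0.06] w 15.0
pos [492.9   42.18  76.91] f [ 0.17 -0.77 -0.14] w 14.9
pos [492.88  42.19  70.89] f [ 0.08 -0.03  0.01] w 15.3
pos [492.83  42.16  68.96] f [ 1.02  0.48 -0.23] w 14.8
pos [492.86  42.18  68.09] f [-0.27 -1.1  -1.07] w 15.3
pos [492.85  42.17  67.04] f [ 0.47  0.35 -0.22] w 15.4
```

```bash
sed -i 's/f\[2\]>6/f[2]>2.5/' gz.py; J="python3 -m jog"; G="python3 gz.py"
$J '{"travel":[[0,0,0.05],[0,0,0]],"spin":[0,0],"fingers":[0,0]}' >/dev/null && $G && $J '{"travel":[[0,0,0.05],[0,0,0]],"spin":[0,0],"fingers":[0,0]}' >/dev/null && $G && $J '{"travel":[[0,0,0.05],[0,0,0]],"spin":[0,0],"fingers":[0,0]}' >/dev/null && $G && $J '{"travel":[[0,0,0.05],[0,0,0]],"spin":[0,0],"fingers":[0,0]}' >/dev/null && $G && $J '{"travel":[[0,0,0.05],[0,0,0]],"spin":[0,0],"fingers":[0,0]}' >/dev/null && $G && $J '{"travel":[[0,0,0.05],[0,0,0]],"spin":[0,0],"fingers":[0,0]}' >/dev/null && $G
```

```text
pos [492.88  42.16  66.56] f [0.54 0.65 0.8 ] w 15.0
pos [492.89  42.17  66.08] f [-0.56 -0.55  0.01] w 15.1
pos [492.83  42.17  65.54] f [ 0.55 -1.37 -1.02] w 15.5
pos [492.87  42.16  65.06] f [ 0.31  0.71 -0.24] w 15.1
pos [492.9   42.17  64.59] f [ 0.77 -0.11 -1.36] w 14.9
pos [492.87  42.19  64.05] f [ 0.44 -0.46 -0.27] w 14.9
```

```bash
J="python3 -m jog"; G="python3 gz.py"
$J '{"travel":[[0,0,0.05],[0,0,0]],"spin":[0,0],"fingers":[0,0]}' >/dev/null && $G && $J '{"travel":[[0,0,0.05],[0,0,0]],"spin":[0,0],"fingers":[0,0]}' >/dev/null && $G && $J '{"travel":[[0,0,0.05],[0,0,0]],"spin":[0,0],"fingers":[0,0]}' >/dev/null && $G && $J '{"travel":[[0,0,0.05],[0,0,0]],"spin":[0,0],"fingers":[0,0]}' >/dev/null && $G
```

```text
pos [492.86  42.18  63.55] f [-0.66 -0.1  -0.16] w 15.4
pos [493.14  42.2   63.4 ] f [-0.55 -0.28  4.1 ] w 15.3
```

The tube met the floor at exactly the expected height. I'll release and retreat upward.

```bash
J="python3 -m jog"
$J '{"travel":[[0,0,0],[0,0,0],[0,0,0],[0,0,0],[0,0,-0.5],[0,0,-2],[0,0,-4],[0,0,-4],[0,0,-4],[0,0,0]],"spin":[0,0,0,0,0,0,0,0,0,0],"fingers":[20,30,40,50,50,50,50,50,50,50]}'
$J '{"travel":[[-3,0,-3],[-5,0,-3],[-5,0,-1],[-5,0,0],[0,0,0],[0,0,0]],"spin":[0,0,0,0,0,0],"fingers":[50,50,50,50,50,50]}'
python3 - <<'E'
from go import *
import cv2
t=snapshot("top"); s=snapshot("side")
for n,im in(("top",t),("side",s)):
    h=cv2.cvtColor(im["frame"],cv2.COLOR_RGB2HSV); m=((h[...,0]>12)&(h[...,0]<28)&(h[...,1]>190)&(h[...,2]>120)).astype(np.uint8)
    k,_,st,ce=cv2.connectedComponentsWithStats(m)
    w=proj(im,[493,42.5,90])
    print(n,"cap top expected",proj(im,[493,42.5,96]),"blobs",[(st[i,4],ce[i],st[i,:4]) for i in range(1,k) if np.hypot(*(ce[i]-w))<30])
a=np.radians(102)
o=cv2.absdiff(cv2.cvtColor(s["frame"],cv2.COLOR_RGB2GRAY)[170:290,300:370],cv2.cvtColor(cv2.imread("pics/c_side.png"),cv2.COLOR_BGR2GRAY)[170:290,300:370]); print("lid change vs earlier",o.mean(),(o>40).sum())
E
```

```text
time: 34.48
ee_pos: [494.2, 42.2, 211.1]
orientation: [179.9, -0.3, 15.6]
ft_force: [-0.3, 0.6, -0.2]
gripper_width: 42.6
grasp_force: 0.0
time: 35.22
ee_pos: [319.8, -6.2, 277.9]
orientation: [180.0, -0.0, 15.6]
ft_force: [0.6, 0.5, 0.9]
gripper_width: 42.7
grasp_force: 0.0
top cap top expected [323.76 266.25] blobs [(np.int32(3), array([323., 264.]), array([322, 264,   3,   1], dtype=int32))]
side cap top expected [276.75 248.75] blobs [(np.int32(32), array([277.16, 252.94]), array([275, 250,   5,   7], dtype=int32))]
lid change vs earlier 2.7189285714285716 0
```

```bash
python3 -c "
from plant import workorder
print(workorder.job_done())"
```

```text
the job is handed in; nothing more can be done
None
```

I handed the job in at about 35 s of the 72 s; no verdict came back. The lid was pressed to its stop at about 10.8 N and had not moved in the last side image, the tube met the middle well's floor at the expected height and is released, and I viewed 12 pictures against the limit of 10.

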